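# Pack the repair caddy and leave the look-alikes

### The arm

A 6-joint arm with a two-finger parallel gripper is mounted at the origin on the work surface. World frame = base frame: x ahead of the robot, y to its left, z up, the work surface at z = 0. Lengths are in m, angles in rad, forces in N, time in s.
With the tool pointing down it reaches from about 0.25 to 0.8 m from the base axis. Payload 3.9 kg.
Tool frame: the origin (TCP) lies between the finger pads; the fingertips stand 22 mm ahead of it and the grasp point (between the pads) lies 3 mm ahead of it (r.finger_overhang is the distance from the TCP to the fingertips, in m); z points along the fingers, x is the direction in which the jaws open and shut, and the axes are right-handed (so a half turn about z gives the same grasp; the last joint's range is limited). The gripper opens to 85 mm and grips with 20 to 120 N. Pads are 22 mm wide; open, the fingers measure 114 mm over their backs; the gripper's body (76 mm by 85 mm) begins 54 mm behind the grasp point. The pads swing forward as they close: fully open they stand 13 mm farther back than shut.
Start: joints at [0, 0.26, -0.138, 1.173, 0, 1.571], TCP at [0.525, -0, 0.253] pointing down, gripper open.
Joint ranges: [-2.78, 2.78], [-0.83, 1.72], [-1.28, 1.37], [-1.9, 2.12], [-1.57, 1.48], [-3.14, 3.14]. Speed limits (rad/s): [2.57, 2.57, 3.14, 3.14, 3.14, 3.14].

### API

Orientations are given as a rotation vector (axis times angle).
In Python, from plant import get_state, vision, hand_in, spotter, r gives the robot as it stands.
- The arm moves only by the shell command python3 -m crank 'ROWS'. ROWS is a JSON object of lists of equal length, an entry for each row: "turn": the turn, a rotation vector about the tool's x, y, z in rad, a list of three; "xyz": the shift along the tool's x, y, z in mm, a list of three; "hand": the opening in per cent of the stroke, from 0 (shut) to 100 (fully open). A call has 1 to 12 rows; each row is the pose to reach, as a shift and turn from the pose commanded when the call began, along the tool's axes at that moment; what a row does not reach only later rows make up. A row lasts 1/12 s, in which the tool goes at most 41.7 mm and 7.16 degrees, less where a joint would pass 70% of its speed; a pose out of reach is approached as far as the arm can. A call with a gripper value outside its range is refused whole. The fingers move at their own pace and stop on an object; the grip force is fixed at half the most. Time passes only in rows, so rows that repeat a pose let the fingers close. It gives the time, the measured TCP pose, the force and the opening at its end, in the units of the state.
- get_state(): the state, without advancing time (a new reading comes with each control period).
- vision.capture(name): name is "scene" or "side" or "wrist"; returns the picture (420x560x3 uint8, red, green, blue); there is no depth.
- vision.get_calibration(name): a dict with "camera_matrix" (3x3 intrinsics, pixels), "rvec" (rotation vector, rad) and "tvec" (3), from world to camera coordinates, as OpenCV has them; the wrist camera has in their place "tool_from_camera" (4x4, takes a point from camera to tool coordinates, whose origin is the TCP and whose axes are the tool frame's). Camera axes: x right, y down, z forward; pixel columns grow to the right and rows downward; lengths in m; the calibration is good to about 2 mm. A picture is of the moment at which its call begins: read the wrist's pose just before it. get_calibration takes no time and is no camera call.
- hand_in(): hands the job in, once; it reports no verdict.
Trained networks look in the newest picture that a camera, given by its name, has taken for a name from the list of things; names that differ only in an ending like _2 or _b are one class to them, and where a whole thing is asked for, a point or a joint stands for the part that bears it (a point fixed in the world has none). Each returns a list of dicts, best first, with "conf" (0 to 1); they miss things now and then, are a little off and sometimes report something else, mostly with a low value. They report only what shows in the picture. A call takes as long as a camera call.
- spotter.outline_of(camera, name): "pixels" (420x560 bool, what is visible of it) and "bbox" ([left, top, right, bottom] in pixels, round what is visible of it).
- spotter.tip_of(camera, name): "position" ([column, row] in pixels: a listed point, or the origin of a listed thing).
The state is a dict: "time_s": time; "joint_pos": joint angles; "qvel": joint speeds; "joint_efforts": joint torques, N m; "eef_pos": TCP position; "tool_rot": TCP orientation; "force": force on the tool from outside, world axes, zero at the start; "wrist_torque": the same for the moment, N m; "gripper_width": finger opening in m.
Only numpy, scipy, OpenCV 4.12 (cv2) and the standard library are available. Lean on these libraries where they do the work, as an engineer would, in place of code of your own. Each camera call takes 0.05 s, during which the arm holds its last target. There are 200 camera calls.

### The job

Pack the repair caddy: put the blue square in the blue bin, the chrome wrench in the red bin, the black clamp in the yellow bin and the aluminium tube in the green bin, each set down (not dropped or thrown) so that it rests wholly inside on the bin's floor. Leave the dark wrench and the copper tube lying where they are.

Things in the scene. Friction and masses are not known exactly. Their poses are not given: they have to be found in the camera images.
- square_mid (a point): blue plastic try square lying flat, L-shaped: the thick stock is 78 long (x -34 to +44 mm), 16 wide (y -8 to +8) and 18 high; the thin blade, 20 wide and 6 thick, stands off its +x end towards +y (x +24 to +44, y +8 to +45, mid-height). Point: on the stock, half-way up, 9 mm above what it lies on; grip it there across y. About 50 g. Any yaw.
- wrench_mid (a point): bright chrome stubby combination wrench lying flat, 88 long (along its x axis, the ring end at -x, the open jaw at +x), heads 25 wide and 10 thick; its straight shank, 13 wide (along y) and 8 thick, runs from x -21 to +20. Point: middle of the shank, half-way up, 5 mm above what it lies on; z up. About 80 g. Any yaw.
- clamp_mid (a point): black plastic spring clamp with grey jaw tips, lying on its side, 88 long (along x, jaws at +x, the two splayed handles at -x, 50 wide over their ends), 18 high; one rigid piece, it does not open. The body at its pivot is 28 wide (along y) and 26 long, grip it there. Point: centre of that pivot body, 9 mm above what it lies on; z up. About 60 g. Any yaw.
- tube_mid (a point): silver-grey aluminium tube sleeve standing on end, open at both ends, 34 mm outer and 27 mm inner diameter, 36 mm high. Point: its centre, 18 mm above what it stands on; z along the tube. About 45 g. Starts loose on the table.
- dark_wrench_mid (a point): look-alike that stays where it is: nearly black stubby combination wrench lying flat, 88 long (along its x axis, the ring end at -x, the open jaw at +x), heads 25 wide and 10 thick; its straight shank, 13 wide (along y) and 8 thick, runs from x -21 to +20. Point: middle of the shank, half-way up, 5 mm above what it lies on; z up. Loose on the table.
- copper_tube_mid (a point): look-alike that stays where it is: reddish copper tube sleeve standing on end, open at both ends, 34 mm outer and 27 mm inner diameter, 36 mm high. Point: its centre, 18 mm above what it stands on; z along the tube. Loose on the table.
- bin_blue: blue plastic open bin, one of four fixed two by two in a plywood caddy (they swap places, the caddy shifts and turns). Outside 106 mm along x, 121 along y, 25 high; walls and floor 3 thick, inside 100 x 115 x 22 deep. Origin: centre of its underside, z up; underside 8, inner floor 11 and rim 33 mm above the table. It does not move when touched.
- bin_red: red plastic open bin, one of four fixed two by two in a plywood caddy (they swap places, the caddy shifts and turns). Outside 106 mm along x, 121 along y, 25 high; walls and floor 3 thick, inside 100 x 115 x 22 deep. Origin: centre of its underside, z up; underside 8, inner floor 11 and rim 33 mm above the table. It does not move when touched.
- bin_yellow: yellow plastic open bin, one of four fixed two by two in a plywood caddy (they swap places, the caddy shifts and turns). Outside 106 mm along x, 121 along y, 25 high; walls and floor 3 thick, inside 100 x 115 x 22 deep. Origin: centre of its underside, z up; underside 8, inner floor 11 and rim 33 mm above the table. It does not move when touched.
- bin_green: green plastic open bin, one of four fixed two by two in a plywood caddy (they swap places, the caddy shifts and turns). Outside 106 mm along x, 121 along y, 25 high; walls and floor 3 thick, inside 100 x 115 x 22 deep. Origin: centre of its underside, z up; underside 8, inner floor 11 and rim 33 mm above the table. It does not move when touched.

How it is judged:
At the end, for the whole second after the job is handed in: Square in blue bin, chrome wrench in red, clamp in yellow, aluminium tube in green: each point inside the bin's walls, within 6 mm of its height when resting on the bin floor, released, at rest (under 0.02 m/s). Dark wrench and copper tube at rest within 30 mm of their starts (x of square_mid in the frame of bin_blue between -0.048 and 0.048 m and y of square_mid in the frame of bin_blue between -0.055 and 0.055 m and z of square_mid in the frame of bin_blue between 0.006 and 0.018 m and linear speed of each of square, wrench, clamp, tube, dark_wrench, copper_tube below 0.02 m/s and contact force between the fingers and square below 0.05 N and x of wrench_mid in the frame of bin_red between -0.048 and 0.048 m and y of wrench_mid in the frame of bin_red between -0.055 and 0.055 m and z of wrench_mid in the frame of bin_red between 0.002 and 0.014 m and contact force between the fingers and wrench below 0.05 N and x of clamp_mid in the frame of bin_yellow between -0.048 and 0.048 m and y of clamp_mid in the frame of bin_yellow between -0.055 and 0.055 m and z of clamp_mid in the frame of bin_yellow between 0.006 and 0.018 m and contact force between the fingers and clamp below 0.05 N and x of tube_mid in the frame of bin_green between -0.048 and 0.048 m and y of tube_mid in the frame of bin_green between -0.055 and 0.055 m and z of tube_mid in the frame of bin_green between 0.015 and 0.027 m and contact force between the fingers and tube below 0.05 N and distance of each of dark_wrench_mid, copper_tube_mid from where it was at the start of the episode below 0.03 m); the robot touches nothing.
It fails at once if the dark wrench is moved by more than 30 mm (distance of dark_wrench_mid from where it was at the start of the episode above 0.03 m).
It fails at once if the copper tube is moved by more than 30 mm (distance of copper_tube_mid from where it was at the start of the episode above 0.03 m).
It fails at once if a thing is dropped or thrown (over 1 m/s while out of the fingers) ((linear speed of square above 1 m/s and contact force between the fingers and square below 0.05 N) or (linear speed of wrench above 1 m/s and contact force between the fingers and wrench below 0.05 N) or (linear speed of clamp above 1 m/s and contact force between the fingers and clamp below 0.05 N) or (linear speed of tube above 1 m/s and contact force between the fingers and tube below 0.05 N)).
It also fails if it takes over 120 s, if anything falls off the work surface, if the arm or the gripper's body presses on something with over 40 N, if the wrist force passes 120 N, or if a joint passes its speed limit or range.

## Working session

There is one attempt and no reset: what is moved stays moved. The work goes in short steps, Python scripts to look and compute and a shell command to move; the robot and the scene stay as the last step left them, time stands still between calls to the robot, and variables do not carry over. Pictures are saved under pics/ and viewed, about 12 in all and at most 16, crops included, and the job is handed in when it is done.

```bash
ls; mkdir -p pics; cat > h.py <<'E'
import numpy as np, cv2
from scipy.spatial.transform import Rotation as R
from plant import get_state, vision, hand_in, spotter, r
def save(n,img): cv2.imwrite('pics/'+n,img[:,:,::-1])
def cam(name,st=None):
    c=vision.get_calibration(name); K=np.array(c['camera_matrix'])
    if 'rvec' in c:
        Rm=R.from_rotvec(np.ravel(c['rvec'])).as_matrix(); t=np.ravel(c['tvec'])
        return K,Rm,t
    st=st or get_state(); T=np.eye(4); T[:3,:3]=R.from_rotvec(st['tool_rot']).as_matrix(); T[:3,3]=st['eef_pos']
    W=np.linalg.inv(T@np.array(c['tool_from_camera'])); return K,W[:3,:3],W[:3,3]
def ray(C,uv,z):
    K,Rm,t=C; uv=np.atleast_2d(uv).astype(float)
    d=np.c_[uv,np.ones(len(uv))]@np.linalg.inv(K).T@Rm; o=-Rm.T@t
    return o+d*((z-o[2])/d[:,2])[:,None]
def proj(C,p):
    K,Rm,t=C; q=(np.atleast_2d(p)@Rm.T+t)@K.T; return q[:,:2]/q[:,2:]
E
python3 - <<'E'
from h import *
a=vision.capture('scene');save('scene0.png',a)
b=vision.capture('side');save('side0.png',b)
C={n:cam(n) for n in('scene','side')}
for n in C: print(n,'cam at',(-C[n][1].T@C[n][2]).round(3))
Z=dict(square_mid=.009,wrench_mid=.005,clamp_mid=.009,tube_mid=.018,dark_wrench_mid=.005,copper_tube_mid=.018,bin_blue=.011,bin_red=.011,bin_yellow=.011,bin_green=.011)
for k,z in Z.items():
    for n in C:
        print(k,n,[(round(d['conf'],2),np.round(d['position']).tolist(),ray(C[n],d['position'],z)[0].round(3).tolist()) for d in spotter.tip_of(n,k)[:2]])
print(get_state()); print(vision.get_calibration('wrist'))
E
```

```text
pics
scene cam at [0.977 0.146 0.735]
side cam at [ 0.184 -0.654  0.646]
square_mid scene [(0.73, [377.0, 279.0], [0.586, 0.281, 0.009]), (0.71, [140.0, 181.0], [0.453, -0.287, 0.009])]
square_mid side [(0.76, [276.0, 168.0], [0.581, 0.28, 0.009])]
wrench_mid scene [(0.69, [296.0, 212.0], [0.456, 0.091, 0.005])]
wrench_mid side [(0.73, [262.0, 218.0], [0.465, 0.086, 0.005])]
clamp_mid scene [(0.72, [268.0, 274.0], [0.624, 0.065, 0.009])]
clamp_mid side [(0.53, [321.0, 206.0], [0.618, 0.07, 0.009])]
tube_mid scene [(0.82, [401.0, 185.0], [0.334, 0.319, 0.018])]
tube_mid side [(0.62, [192.0, 172.0], [0.35, 0.331, 0.018])]
dark_wrench_mid scene [(0.58, [356.0, 210.0], [0.419, 0.224, 0.005])]
dark_wrench_mid side [(0.61, [333.0, 337.0], [0.46, -0.283, 0.005])]
copper_tube_mid scene [(0.87, [437.0, 252.0], [0.5, 0.398, 0.018]), (0.6, [102.0, 211.0], [0.559, -0.329, 0.018])]
copper_tube_mid side [(0.71, [235.0, 152.0], [0.495, 0.389, 0.018])]
bin_blue scene [(0.86, [101.0, 212.0], [0.558, -0.335, 0.011])]
bin_blue side [(0.87, [392.0, 344.0], [0.549, -0.339, 0.011]), (0.72, [334.0, 337.0],
[... 1038 characters left out ...]
69e-05]), 'force': array([0.18812582, 0.55217087, 0.08270619]), 'wrist_torque': array([ 0.00610135,  0.05198428, -0.01364229]), 'gripper_width': 0.08560779752279349}
{'camera_matrix': array([[317.75429192,   0.        , 276.46307073],
       [  0.        , 317.75429192, 210.74645547],
       [  0.        ,   0.        ,   1.        ]]), 'tool_from_camera': array([[ 9.99999962e-01, -3.97039376e-05,  2.73740464e-04,
        -1.32114779e-04],
       [-4.18793460e-05,  9.56502967e-01,  2.91722595e-01,
        -7.33737080e-02],
       [-2.73416102e-04, -2.91722595e-01,  9.56502929e-01,
        -1.19971233e-01],
       [ 0.00000000e+00,  0.00000000e+00,  0.00000000e+00,
         1.00000000e+00]])}
```

View pics/scene0.png

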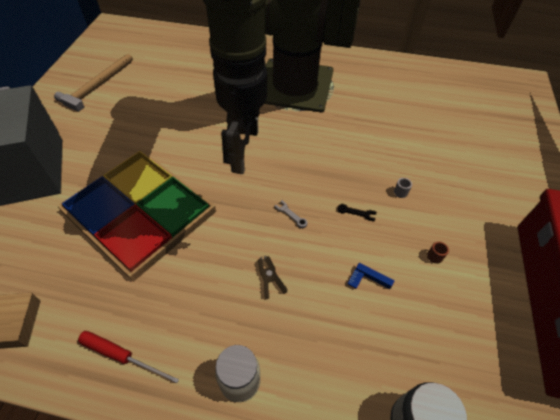

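View pics/side0.png

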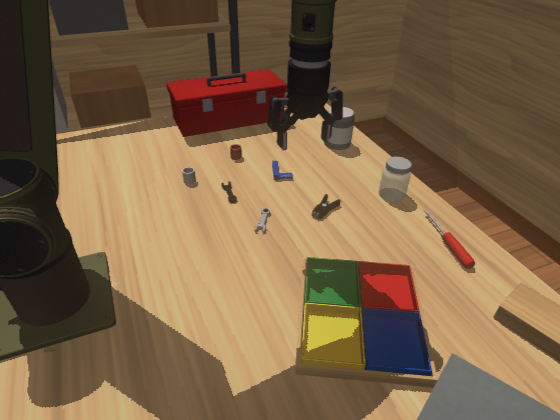

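The pictures match the reports: bins at scene px yellow (140,178), blue (100,205), green (172,207), red (136,240); chrome wrench (292,214), dark one (357,212), clamp (270,275), square (372,278), aluminium tube (403,187), copper (438,252). The square's second candidate and the dark wrench's side candidate lie on the bins, so they are false.

```bash
cat >> h.py <<'E'
def outl(n,k,C,z):
    "centroid, yaw of long axis (deg), min-area-rect size, on plane z; best candidate"
    for d in spotter.outline_of(n,k)[:1]:
        m=d['pixels'].astype(np.uint8); c=max(cv2.findContours(m,0,1)[0],key=cv2.contourArea)[:,0]
        p=ray(C,c,z)[:,:2]; q=(p*1e4).astype(np.float32)
        rc=cv2.boxPoints(cv2.minAreaRect(q))/1e4
        e=[rc[1]-rc[0],rc[2]-rc[1]]; e.sort(key=lambda v:-np.hypot(*v))
        print(k,round(d['conf'],2),'rect c',rc.mean(0).round(4),'long yaw',round(np.degrees(np.arctan2(e[0][1],e[0][0]))%180,1),[round(float(np.hypot(*v)),4) for v in e])
E
cat > lookbins.py <<'E'
from h import *
import sys
st=get_state();a=vision.capture('wrist');save(sys.argv[1],a);C=cam('wrist',st)
for k in sys.argv[2:]:
    z=.033 if 'bin' in k else {'t':.018,'c':.018,'s':.009,'w':.005,'d':.005}[k[0]]
    outl('wrist',k,C,z)
    zz=.011 if 'bin' in k else (.009 if k[:2]=='cl' else z)
    print('   tip',[(round(d['conf'],2),np.round(d['position']).tolist(),ray(C,d['position'],zz)[0].round(4).tolist()) for d in spotter.tip_of('wrist',k)[:2]])
E
python3 lookbins.py w0.png bin_green bin_yellow bin_red bin_blue wrench_mid clamp_mid
python3 -m crank '{"turn":[[0,0,0],[0,0,0],[0,0,0],[0,0,0],[0,0,0],[0,0,0],[0,0,0],[0,0,0]],"xyz":[[-10,-40,0],[-20,-80,0],[-30,-120,0],[-40,-160,0],[-50,-190,0],[-55,-200,0],[-55,-200,0],[-55,-200,0]],"hand":[100,100,100,100,100,100,100,100]}'
python3 lookbins.py w1.png wrench_mid clamp_mid square_mid tube_mid dark_wrench_mid copper_tube_mid
```

```text
bin_green 0.61 rect c [ 0.5146 -0.1757] long yaw 61.0 [0.1281, 0.11]
   tip [(0.62, [270.0, 311.0], [0.5161, -0.1752, 0.011])]
bin_yellow 0.65 rect c [ 0.4458 -0.2467] long yaw 51.4 [0.0765, 0.0702]
   tip [(0.86, [229.0, 379.0], [0.4571, -0.2865, 0.011])]
bin_red 0.8 rect c [ 0.6104 -0.2143] long yaw 63.5 [0.1066, 0.0986]
   tip [(0.86, [339.0, 344.0], [0.61, -0.2268, 0.011])]
   tip []
wrench_mid 0.86 rect c [0.4671 0.0796] long yaw 56.2 [0.087, 0.0248]
   tip [(0.69, [225.0, 111.0], [0.4685, 0.0767, 0.005])]
clamp_mid 0.82 rect c [0.6259 0.0654] long yaw 30.9 [0.0874, 0.0464]
   tip [(0.84, [369.0, 124.0], [0.6273, 0.0622, 0.009])]
time_s: 2.42
eef_pos: [0.4698, 0.2, 0.2533]
tool_rot: [3.141, 0.002, 0.0]
force: [0.1, 0.0, 0.7]
gripper_width: 0.0852
wrench_mid 0.78 rect c [0.466  0.0805] long yaw 58.2 [0.0896, 0.0267]
   tip [(0.58, [274.0, 273.0], [0.4662, 0.0769, 0.005])]
clamp_mid 0.71 rect c [0.6358 0.0949] long yaw 45.3 [0.0395, 0.0175]
   tip [(0.7, [399.0, 286.0], [0.628, 0.0607, 0.009])]
square_mid 0.86 rect c [0.5972 0.2674] long yaw 71.3 [0.0801, 0.056]
   tip [(0.67, [378.0, 113.0], [0.5813, 0.2742, 0.009])]
tube_mid 0.71 rect c [0.3413 0.3199] long yaw 162.8 [0.0459, 0.0347]
   tip [(0.91, [154.0, 66.0], [0.3436, 0.32, 0.018])]
dark_wrench_mid 0.65 rect c [0.4268 0.2214] long yaw 86.6 [0.0851, 0.025]
   tip [(0.91, [240.0, 160.0], [0.4273, 0.2224, 0.005])]
   tip [(0.5, [239.0, 160.0], [0.4276, 0.2239, 0.018])]
```

View pics/w1.png

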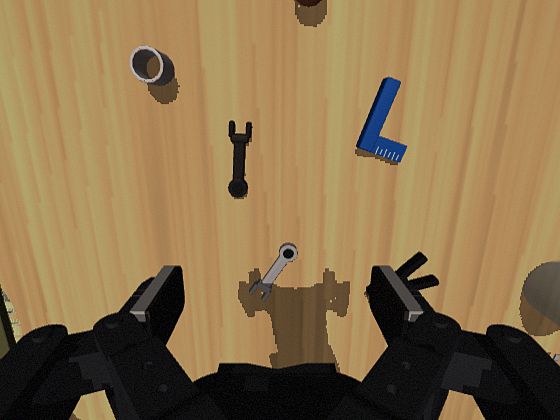

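View pics/w0.png

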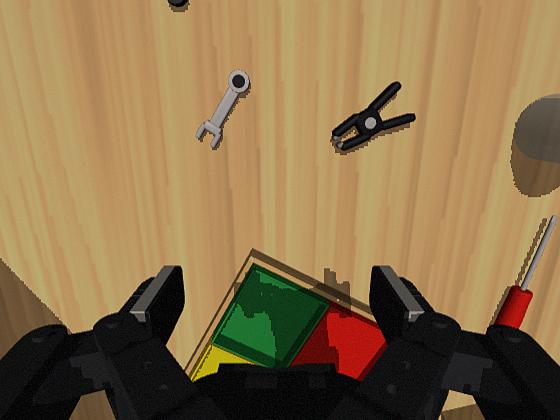

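w1 shows the tube at (150,65), dark wrench (238,160), square's stock running from (362,150) to (390,83) with the blade at its lower end going right, and chrome wrench (275,270) with the ring up. w0 shows the clamp's jaws lower left (338,142) and pivot at (370,123), with green, red and yellow bins at the bottom. I start with the square.

```bash
cat > go.py <<'E'
from h import *
import sys
def delta(x,y,z,phi):
    st=get_state(); T=R.from_rotvec(st['tool_rot'])
    G=R.from_euler('z',phi,degrees=True)*R.from_euler('x',180,degrees=True)
    t=(T.inv()*G).as_rotvec()
    print('t',round(st['time_s'],2),'shift mm',(T.inv().apply(np.array([x,y,z])-st['eef_pos'])*1000).round(1),'turn',t.round(3),'deg',round(np.degrees(np.linalg.norm(t)),1),'F',st['force'].round(1),'w',round(st['gripper_width'],4))
if __name__=='__main__': delta(*map(float,sys.argv[1:5]))
E
python3 go.py 0.582 0.275 0.13 -19
```

```text
t 3.07 shift mm [111.9 -75.2 123.3] turn [ 0.    -0.     0.331] deg 19.0 F [ 0.3 -0.1  0.5] w 0.0854
```

```bash
python3 -m crank '{"turn":[[0,0,0.08],[0,0,0.16],[0,0,0.24],[0,0,0.33],[0,0,0.33],[0,0,0.33],[0,0,0.33],[0,0,0.33]],"xyz":[[20,-14,20],[45,-30,45],[70,-47,75],[95,-64,105],[108,-72,118],[112,-75,123],[112,-75,123],[112,-75,123]],"hand":[100,85,75,75,75,75,75,75]}'
cat > near.py <<'E'
from h import *
import sys
k,zo,fn=sys.argv[1],float(sys.argv[2]),sys.argv[3]
st=get_state();a=vision.capture('wrist');C=cam('wrist',st)
outl('wrist',k,C,zo)
p=[ray(C,d['position'],zo)[0].round(4) for d in spotter.tip_of('wrist',k)[:1]]; print('tip',p)
x=a.copy(); uv=proj(C,np.r_[st['eef_pos'][:2],zo])[0]; cv2.drawMarker(x,tuple(int(v) for v in uv),(255,0,255),0,14)
if p: cv2.circle(x,tuple(int(v) for v in proj(C,p[0])[0]),3,(255,255,0),-1)
save(fn,x)
E
python3 near.py square_mid 0.018 n1.png; python3 near.py square_mid 0.009 n1b.png
```

```text
time_s: 3.73
eef_pos: [0.5814, 0.2747, 0.1306]
tool_rot: [3.098, -0.515, -0.001]
force: [-0.4, 0.1, 0.2]
gripper_width: 0.0641
square_mid 0.73 rect c [0.598 0.268] long yaw 70.6 [0.0781, 0.0514]
tip [array([0.5829, 0.2778, 0.018 ])]
square_mid 0.77 rect c [0.5975 0.2653] long yaw 71.1 [0.0816, 0.0534]
tip [array([0.5827, 0.2773, 0.009 ])]
```

View pics/n1b.png

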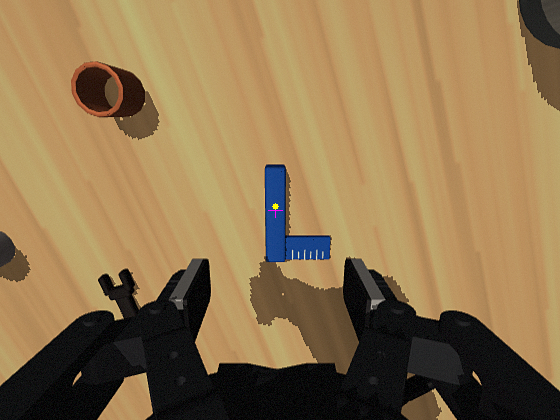

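The picture shows the jaws squarely astride the stock at (275,210), nothing in between. Descend and grip.

```bash
python3 -m crank '{"turn":[[0,0,0],[0,0,0],[0,0,0],[0,0,0],[0,0,0],[0,0,0],[0,0,0],[0,0,0],[0,0,0],[0,0,0],[0,0,0],[0,0,0]],"xyz":[[0,-3,20],[0,-3,45],[0,-3,70],[0,-3,90],[0,-3,102],[0,-3,105],[0,-3,105],[0,-3,105],[0,-3,105],[0,-3,105],[0,-3,105],[0,-3,105]],"hand":[75,75,75,75,70,60,40,10,0,0,0,0]}'
python3 go.py 0.554 -0.338 0.11 -28
```

```text
time_s: 5.03
eef_pos: [0.5841, 0.2784, 0.0272]
tool_rot: [-3.097, 0.516, -0.004]
force: [-1.4, -0.5, 6.8]
gripper_width: 0.0141
t 5.03 shift mm [171.4 592.7 -83.8] turn [-0.002 -0.002  0.159] deg 9.1 F [-1.4 -0.5  6.8] w 0.0141
```

```bash
python3 go.py 0.533 -0.258 0.25 -28;  python3 -m crank '{"turn":[[0,0,0],[0,0,0],[0,0,0],[0,0,0],[0,0,0],[0,0,0]],"xyz":[[0,0,-10],[0,0,-25],[0,0,-50],[0,0,-80],[0,0,-110],[0,0,-120]],"hand":[0,0,0,0,0,0]}'; python3 go.py 0.533 -0.258 0.25 -28
```

```text
t 5.03 shift mm [ 126.   523.5 -223.7] turn [-0.002 -0.002  0.159] deg 9.1 F [-1.4 -0.5  6.8] w 0.0141
time_s: 5.53
eef_pos: [0.5852, 0.2789, 0.1508]
tool_rot: [-3.095, 0.515, -0.01]
force: [1.5, 0.8, 0.6]
gripper_width: 0.0143
t 5.53 shift mm [ 125.1  524.3 -101.3] turn [-0.006 -0.005  0.159] deg 9.1 F [1.5 0.8 0.6] w 0.0143
```

```bash
python3 -m crank '{"turn":[[0,0,0.01],[0,0,0.02],[0,0,0.04],[0,0,0.06],[0,0,0.08],[0,0,0.1],[0,0,0.12],[0,0,0.14],[0,0,0.16],[0,0,0.16],[0,0,0.16],[0,0,0.16]],"xyz":[[3,12,-6],[8,35,-15],[15,70,-25],[24,107,-35],[33,144,-45],[42,182,-55],[51,219,-65],[60,256,-75],[69,293,-85],[77,327,-90],[83,350,-92],[85,355,-92]],"hand":[0,0,0,0,0,0,0,0,0,0,0,0]}'; python3 go.py 0.533 -0.258 0.25 -28
```

```text
time_s: 6.53
eef_pos: [0.5466, -0.09, 0.2367]
tool_rot: [3.044, -0.77, -0.002]
force: [-0.0, 0.2, -0.7]
gripper_width: 0.014
t 6.53 shift mm [ 67.9 154.3 -13. ] turn [ 0.002  0.001 -0.007] deg 0.4 F [-0.   0.2 -0.7] w 0.014
```

```bash
python3 -m crank '{"turn":[[0,0,0],[0,0,0],[0,0,0],[0,0,0],[0,0,0],[0,0,0],[0,0,0],[0,0,0],[0,0,0]],"xyz":[[7,25,-2],[18,60,-4],[30,97,-6],[42,135,-9],[54,170,-11],[64,200,-13],[68,212,-13],[68,212,-13],[68,212,-13]],"hand":[0,0,0,0,0,0,0,0,0]}'
cat > bins.py <<'E'
from h import *
st=get_state();a=vision.capture('wrist');save('bins.png',a);C=cam('wrist',st)
for k in ('bin_blue','bin_red','bin_yellow','bin_green'):
    outl('wrist',k,C,.033); print('  tip',[(round(d['conf'],2),ray(C,d['position'],.008)[0].round(4).tolist()) for d in spotter.tip_of('wrist',k)[:2]])
print(st['eef_pos'])
E
python3 bins.py
```

```text
time_s: 7.28
eef_pos: [0.5077, -0.3042, 0.249]
tool_rot: [-3.046, 0.763, 0.004]
force: [1.0, -0.1, 0.0]
gripper_width: 0.014
bin_blue 0.63 rect c [ 0.5516 -0.3383] long yaw 61.9 [0.1205, 0.1064]
  tip [(0.56, [0.5486, -0.341, 0.008])]
bin_red 0.64 rect c [ 0.6094 -0.2314] long yaw 61.6 [0.1204, 0.1061]
  tip [(0.6, [0.6108, -0.2335, 0.008])]
bin_yellow 0.6 rect c [ 0.4571 -0.2867] long yaw 61.9 [0.1226, 0.1067]
  tip [(0.9, [0.4547, -0.2853, 0.008])]
bin_green 0.65 rect c [ 0.515  -0.1805] long yaw 61.9 [0.1213, 0.1068]
  tip [(0.7, [0.5167, -0.1787, 0.008])]
[ 0.50773183 -0.30416967  0.24904021]
```

View pics/bins.png

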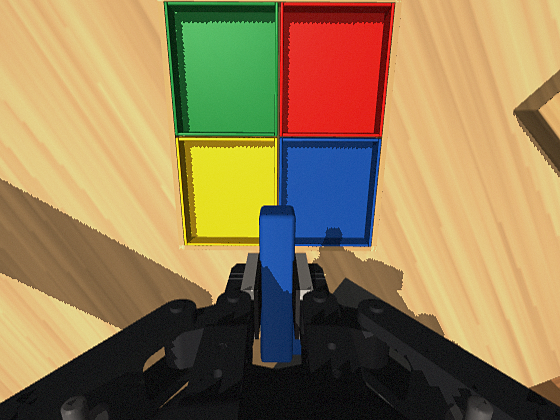

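All four bins are fitted with sizes matching 121 x 106 and yaw -28.2°; the square hangs level in the jaws at (278,285). Move above the blue bin.

```bash
python3 go.py 0.547 -0.330 0.09 -28.2
```

```text
t 7.73 shift mm [ 45.9   5.1 160.4] turn [-0.    -0.     0.003] deg 0.2 F [-0.1  0.9 -0.2] w 0.0139
```

```bash
python3 -m crank '{"turn":[[0,0,0],[0,0,0],[0,0,0],[0,0,0],[0,0,0],[0,0,0],[0,0,0],[0,0,0],[0,0,0],[0,0,0],[0,0,0],[0,0,0]],"xyz":[[12,1,20],[25,3,50],[38,5,85],[46,5,120],[46,5,150],[46,5,172],[46,5,188],[46,5,199],[46,5,206],[46,5,209],[46,5,210],[46,5,210]],"hand":[0,0,0,0,0,0,0,0,0,0,0,0]}';python3 go.py 0.547 -0.330 0.0385 -28.2
```

```text
time_s: 8.73
eef_pos: [0.5475, -0.331, 0.0412]
tool_rot: [3.047, -0.762, 0.003]
force: [-0.3, -0.1, 0.4]
gripper_width: 0.0142
t 8.73 shift mm [-0.9 -0.7  2.7] turn [ 0.    -0.002  0.002] deg 0.2 F [-0.3 -0.1  0.4] w 0.0142
```

```bash
python3 -m crank '{"turn":[[0,0,0],[0,0,0],[0,0,0],[0,0,0]],"xyz":[[0,0,1],[0,0,2],[0,0,2],[0,0,2]],"hand":[0,0,0,0]}'
python3 -m crank '{"turn":[[0,0,0],[0,0,0],[0,0,0],[0,0,0],[0,0,0],[0,0,0],[0,0,0],[0,0,0],[0,0,0],[0,0,0],[0,0,0],[0,0,0]],"xyz":[[0,0,0],[0,0,0],[0,0,0],[0,0,0],[0,0,-6],[0,0,-16],[0,0,-36],[0,0,-65],[0,0,-100],[0,0,-130],[0,0,-150],[0,0,-150]],"hand":[20,30,40,40,40,40,40,50,60,70,70,70]}'; python3 near.py square_mid 0.020 n2.png; python3 go.py 0.625 0.065 0.19 -59; python3 go.py 0.467 0.079 0.13 -33
```

```text
time_s: 9.07
eef_pos: [0.547, -0.3308, 0.0388]
tool_rot: [3.048, -0.762, 0.001]
force: [-0.2, -1.0, 0.3]
gripper_width: 0.0142
time_s: 10.07
eef_pos: [0.5497, -0.3324, 0.1954]
tool_rot: [3.045, -0.761, 0.017]
force: [-0.1, -0.1, 0.8]
gripper_width: 0.0597
square_mid 0.67 rect c [ 0.56   -0.3472] long yaw 61.2 [0.0809, 0.0533]
tip [array([ 0.546 , -0.3325,  0.02  ])]
t 10.22 shift mm [-117.1 -385.9   -1.3] turn [-0.    -0.001  0.54 ] deg 30.9 F [ 0.5  0.  -0.6] w 0.0602
t 10.22 shift mm [-263.1 -323.9   58.6] turn [-0.    -0.001  0.086] deg 4.9 F [ 0.5  0.  -0.6] w 0.0602
```

View pics/n2.png

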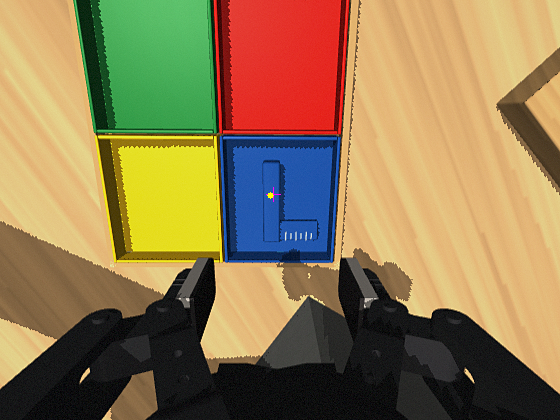

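The square lies flat and wholly inside the blue bin at (272,200). Next, the chrome wrench.

```bash
python3 -m crank '{"turn":[[0,0,0],[0,0,0.01],[0,0,0.02],[0,0,0.03],[0,0,0.04],[0,0,0.05],[0,0,0.06],[0,0,0.07],[0,0,0.08],[0,0,0.086],[0,0,0.086],[0,0,0.086]],"xyz":[[-8,-10,0],[-24,-30,0],[-48,-59,5],[-73,-90,10],[-98,-121,15],[-123,-151,20],[-148,-182,25],[-173,-213,30],[-198,-244,35],[-222,-273,40],[-240,-296,45],[-245,-302,47]],"hand":[70,70,60,60,60,60,60,60,60,60,60,60]}';python3 go.py 0.467 0.079 0.12 -33
```

```text
time_s: 11.22
eef_pos: [0.469, 0.0549, 0.1394]
tool_rot: [3.014, -0.885, -0.009]
force: [-0.1, 0.2, 0.0]
gripper_width: 0.051
t 11.22 shift mm [-14.6 -19.2  19.4] turn [0.002 0.005 0.005] deg 0.4 F [-0.1  0.2  0. ] w 0.051
```

```bash
python3 -m crank '{"turn":[[0,0,0],[0,0,0],[0,0,0],[0,0,0]],"xyz":[[-8,-10,8],[-15,-19,17],[-15,-19,20],[-15,-19,20]],"hand":[60,60,60,60]}'; python3 near.py wrench_mid 0.007 n3.png; python3 go.py 0.467 0.079 0.024 -33
```

```text
time_s: 11.55
eef_pos: [0.469, 0.075, 0.1198]
tool_rot: [3.011, -0.891, -0.005]
force: [-0.2, -1.4, 0.7]
gripper_width: 0.0512
wrench_mid 0.82 rect c [0.4672 0.0806] long yaw 57.1 [0.0876, 0.0249]
tip [array([0.4674, 0.0808, 0.007 ])]
t 11.7 shift mm [-5.5 -1.9 97.3] turn [ 0.    -0.    -0.001] deg 0.1 F [ 0.1 -0.8 -1.6] w 0.0513
```

View pics/n3.png

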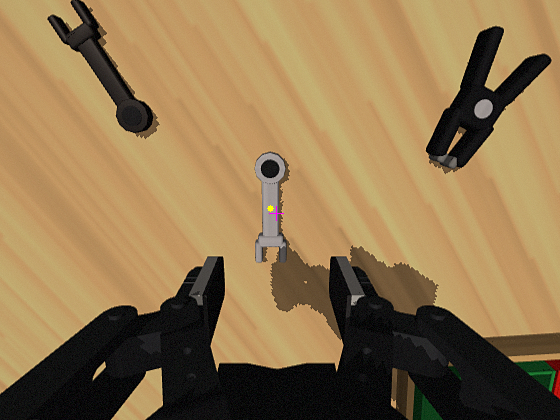

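The wrench's shank is at (271,208), ring up, jaws parallel to it and about 5 mm off to the right. Correct while descending.

```bash
python3 -m crank '{"turn":[[0,0,0],[0,0,0],[0,0,0],[0,0,0],[0,0,0],[0,0,0]],"xyz":[[-2,-1,15],[-5,-3,35],[-6,-3,60],[-6,-3,70],[-6,-3,75],[-6,-3,75]],"hand":[60,60,60,60,60,60]}'; python3 go.py 0.467 0.0805 0.0235 -33
```

```text
time_s: 12.2
eef_pos: [0.4667, 0.0802, 0.0456]
tool_rot: [3.011, -0.894, -0.002]
force: [0.7, 0.2, -0.0]
gripper_width: 0.0512
t 12.2 shift mm [ 0.1 -0.4 22.1] turn [ 0.001  0.001 -0.001] deg 0.1 F [ 0.7  0.2 -0. ] w 0.0512
```

```bash
python3 -m crank '{"turn":[[0,0,0],[0,0,0],[0,0,0],[0,0,0],[0,0,0],[0,0,0],[0,0,0],[0,0,0],[0,0,0],[0,0,0]],"xyz":[[0,0,10],[0,0,18],[0,0,22],[0,0,22],[0,0,22],[0,0,22],[0,0,22],[0,0,22],[0,0,22],[0,0,22]],"hand":[60,50,45,30,15,0,0,0,0,0]}'
python3 -m crank '{"turn":[[0,0,0],[0,0,0],[0,0,0],[0,0,0],[0,0,0],[0,0,0]],"xyz":[[0,0,-8],[0,0,-25],[0,0,-50],[0,0,-80],[0,0,-105],[0,0,-110]],"hand":[0,0,0,0,0,0]}'; python3 go.py 0.6094 -0.2314 0.12 -28.2;
```

```text
time_s: 13.03
eef_pos: [0.4674, 0.081, 0.0248]
tool_rot: [-3.012, 0.892, -0.001]
force: [-1.7, -0.4, 5.5]
gripper_width: 0.0109
time_s: 13.53
eef_pos: [0.4698, 0.0816, 0.1385]
tool_rot: [-3.009, 0.891, -0.01]
force: [0.4, 0.7, -0.4]
gripper_width: 0.0104
t 13.53 shift mm [287.4 186.6  19.1] turn [-0.005 -0.005 -0.084] deg 4.8 F [ 0.4  0.7 -0.4] w 0.0104
```

```bash
python3 -m crank '{"turn":[[0,0,0],[0,0,-0.02],[0,0,-0.04],[0,0,-0.06],[0,0,-0.08],[0,0,-0.08],[0,0,-0.08],[0,0,-0.08],[0,0,-0.08],[0,0,-0.08],[0,0,-0.08],[0,0,-0.08]],"xyz":[[10,7,0],[30,20,0],[60,39,0],[92,60,0],[124,81,0],[156,102,0],[188,122,0],[220,143,5],[252,164,8],[275,179,12],[287,186,18],[287,187,19]],"hand":[0,0,0,0,0,0,0,0,0,0,0,0]}'; python3 go.py 0.6094 -0.2314 0.0368 -28.2;
```

```text
time_s: 14.53
eef_pos: [0.6064, -0.2346, 0.1131]
tool_rot: [3.044, -0.776, -0.001]
force: [0.1, 0.9, -1.8]
gripper_width: 0.0103
t 14.53 shift mm [ 1.1 -4.3 76.3] turn [ 0.     0.001 -0.007] deg 0.4 F [ 0.1  0.9 -1.8] w 0.0103
```

```bash
python3 -m crank '{"turn":[[0,0,0],[0,0,0],[0,0,0],[0,0,0],[0,0,0],[0,0,0],[0,0,0]],"xyz":[[0,-2,12],[1,-4,32],[1,-4,52],[1,-4,64],[1,-4,69],[1,-4,70],[1,-4,70]],"hand":[0,0,0,0,0,0,0]}'; python3 go.py 0.6094 -0.2314 0.0362 -28.2;
```

```text
time_s: 15.12
eef_pos: [0.6083, -0.2281, 0.0452]
tool_rot: [-3.045, 0.77, 0.002]
force: [0.2, 0.3, -0.9]
gripper_width: 0.011
t 15.12 shift mm [2.5 2.4 9. ] turn [-0.     0.001 -0.003] deg 0.2 F [ 0.2  0.3 -0.9] w 0.011
```

```bash
python3 -m crank '{"turn":[[0,0,0],[0,0,0],[0,0,0],[0,0,0],[0,0,0],[0,0,0]],"xyz":[[1,1,3],[2,2,6],[2,2,8],[2,2,9],[2,2,9],[2,2,9]],"hand":[0,0,0,0,0,0]}'
python3 -m crank '{"turn":[[0,0,0],[0,0,0],[0,0,0],[0,0,0],[0,0,0],[0,0,0],[0,0,0],[0,0,0],[0,0,0],[0,0,0],[0,0,0],[0,0,0]],"xyz":[[0,0,0],[0,0,0],[0,0,0],[0,0,0],[0,0,-6],[0,0,-16],[0,0,-36],[0,0,-65],[0,0,-100],[0,0,-130],[0,0,-150],[0,0,-150]],"hand":[20,30,40,40,40,40,40,50,60,70,70,70]}'; python3 near.py wrench_mid 0.018 n4.png; python3 go.py 0.6265 0.0625 0.12 -59
```

```text
time_s: 15.62
eef_pos: [0.6095, -0.2319, 0.0364]
tool_rot: [-3.045, 0.771, 0.0]
force: [0.0, 0.4, -1.5]
gripper_width: 0.0105
time_s: 16.62
eef_pos: [0.6127, -0.233, 0.1936]
tool_rot: [3.044, -0.771, 0.018]
force: [0.6, 0.1, -0.1]
gripper_width: 0.0593
wrench_mid 0.67 rect c [ 0.6096 -0.2329] long yaw 61.3 [0.0868, 0.0239]
tip []
t 16.77 shift mm [-125.1 -266.9   66.7] turn [-0.    -0.001  0.534] deg 30.6 F [-0.8  0.  -1. ] w 0.0597
```

View pics/n4.png

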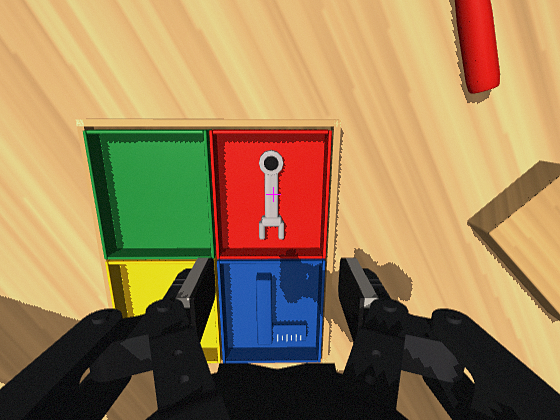

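The wrench lies flat and centred in the red bin at (271,195). Next, the clamp.

```bash
python3 -m crank '{"turn":[[0,0,0.02],[0,0,0.08],[0,0,0.16],[0,0,0.24],[0,0,0.32],[0,0,0.4],[0,0,0.48],[0,0,0.53],[0,0,0.534],[0,0,0.534],[0,0,0.534],[0,0,0.534]],"xyz":[[-5,-10,0],[-15,-30,0],[-30,-60,5],[-45,-95,15],[-61,-130,25],[-77,-165,38],[-95,-203,50],[-110,-235,60],[-121,-258,65],[-125,-267,67],[-125,-267,67],[-125,-267,67]],"hand":[70,70,70,70,70,70,70,70,70,70,70,70]}'; python3 near.py clamp_mid 0.018 n5.png; python3 go.py 0.6265 0.0625 0.1 -59
```

```text
time_s: 17.77
eef_pos: [0.6259, 0.0622, 0.1183]
tool_rot: [2.733, -1.545, -0.002]
force: [0.3, 0.3, -0.1]
gripper_width: 0.0599
clamp_mid 0.62 rect c [0.6296 0.0658] long yaw 32.2 [0.0877, 0.045]
tip [array([0.6288, 0.0633, 0.018 ])]
t 17.92 shift mm [-1.7 -0.6 19.5] turn [ 0.    -0.001 -0.002] deg 0.1 F [-0.  -0.4  0.2] w 0.0598
```

View pics/n5.png

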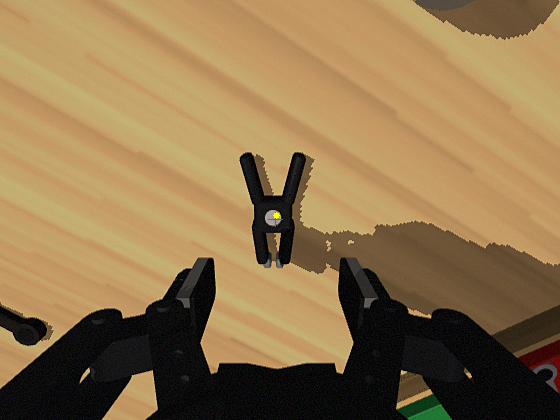

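The jaws sit astride the pivot body at (273,217), aligned. Descend and grip.

```bash
python3 -m crank '{"turn":[[0,0,0],[0,0,0],[0,0,0],[0,0,0],[0,0,0],[0,0,0],[0,0,0],[0,0,0],[0,0,0],[0,0,0],[0,0,0],[0,0,0]],"xyz":[[0,-1,20],[0,-1,45],[0,-1,68],[0,-1,83],[0,-1,90],[0,-1,93],[0,-1,93],[0,-1,93],[0,-1,93],[0,-1,93],[0,-1,93],[0,-1,93]],"hand":[70,70,70,70,65,60,40,10,0,0,0,0]}'
python3 -m crank '{"turn":[[0,0,0],[0,0,0],[0,0,0],[0,0,0],[0,0,0],[0,0,0],[0,0,0]],"xyz":[[0,0,-8],[0,0,-25],[0,0,-50],[0,0,-80],[0,0,-105],[0,0,-115],[0,0,-115]],"hand":[0,0,0,0,0,0,0]}'; python3 go.py 0.457 -0.2867 0.14 -28.2;
```

```text
time_s: 18.92
eef_pos: [0.6287, 0.0629, 0.0275]
tool_rot: [-2.733, 1.547, -0.004]
force: [0.1, -1.3, 4.7]
gripper_width: 0.0299
time_s: 19.5
eef_pos: [0.6295, 0.0634, 0.1445]
tool_rot: [-2.731, 1.545, -0.007]
force: [0.9, 0.8, -0.4]
gripper_width: 0.0295
t 19.5 shift mm [211.2 328.2   3.2] turn [-0.005 -0.004 -0.538] deg 30.8 F [ 0.9  0.8 -0.4] w 0.0295
```

```bash
python3 -m crank '{"turn":[[0,0,-0.02],[0,0,-0.08],[0,0,-0.16],[0,0,-0.24],[0,0,-0.32],[0,0,-0.4],[0,0,-0.48],[0,0,-0.53],[0,0,-0.538],[0,0,-0.538],[0,0,-0.538],[0,0,-0.538]],"xyz":[[7,10,0],[20,30,0],[40,62,0],[60,94,0],[81,126,0],[102,158,0],[123,190,0],[143,222,0],[163,254,0],[183,285,0],[200,311,0],[208,323,0]],"hand":[0,0,0,0,0,0,0,0,0,0,0,0]}'; python3 go.py 0.457 -0.2867 0.0385 -28.2;
```

```text
time_s: 20.5
eef_pos: [0.4546, -0.2839, 0.1393]
tool_rot: [3.045, -0.77, -0.006]
force: [0.7, 0.5, -1.2]
gripper_width: 0.0297
t 20.5 shift mm [  3.8   1.2 100.8] turn [ 0.001  0.004 -0.003] deg 0.3 F [ 0.7  0.5 -1.2] w 0.0297
```

```bash
python3 -m crank '{"turn":[[0,0,0],[0,0,0],[0,0,0],[0,0,0],[0,0,0],[0,0,0],[0,0,0],[0,0,0]],"xyz":[[2,0,12],[2,0,32],[2,0,57],[2,0,77],[2,0,88],[2,0,90],[2,0,90],[2,0,90]],"hand":[0,0,0,0,0,0,0,0]}'; python3 go.py 0.457 -0.2867 0.0385 -28.2;
```

```text
time_s: 21.17
eef_pos: [0.4592, -0.2823, 0.0509]
tool_rot: [-3.047, 0.765, 0.001]
force: [0.3, -0.1, 0.9]
gripper_width: 0.0299
t 21.17 shift mm [ 0.1  4.9 12.4] turn [-0.     0.001  0.   ] deg 0.1 F [ 0.3 -0.1  0.9] w 0.0299
```

```bash
python3 -m crank '{"turn":[[0,0,0],[0,0,0],[0,0,0],[0,0,0],[0,0,0],[0,0,0]],"xyz":[[0,2,3],[0,4,7],[0,5,10],[0,5,11],[0,5,12],[0,5,12]],"hand":[0,0,0,0,0,0]}'; python3 go.py 0.457 -0.2867 0.0385 -28.2;
python3 -m crank '{"turn":[[0,0,0],[0,0,0],[0,0,0],[0,0,0],[0,0,0],[0,0,0],[0,0,0],[0,0,0],[0,0,0],[0,0,0],[0,0,0],[0,0,0]],"xyz":[[0,0,0],[0,0,0],[0,0,0],[0,0,0],[0,0,-6],[0,0,-16],[0,0,-36],[0,0,-65],[0,0,-100],[0,0,-130],[0,0,-150],[0,0,-150]],"hand":[40,50,55,55,55,55,55,55,60,70,70,70]}'; python3 near.py clamp_mid 0.020 n6.png; python3 go.py 0.343 0.320 0.18 -28
```

```text
time_s: 21.67
eef_pos: [0.457, -0.2869, 0.0392]
tool_rot: [-3.047, 0.765, 0.0]
force: [0.2, 0.8, -0.8]
gripper_width: 0.0295
t 21.67 shift mm [-0.1 -0.2  0.7] turn [-0.  0.  0.] deg 0.0 F [ 0.2  0.8 -0.8] w 0.0295
time_s: 22.67
eef_pos: [0.46, -0.2887, 0.1956]
tool_rot: [3.044, -0.764, 0.016]
force: [0.7, -0.6, 0.6]
gripper_width: 0.0597
clamp_mid 0.91 rect c [ 0.4576 -0.2865] long yaw 63.2 [0.0898, 0.0469]
tip [array([ 0.4587, -0.2877,  0.02  ])]
t 22.82 shift mm [-387.1 -481.     9.5] turn [ 0.    -0.001 -0.003] deg 0.2 F [-0.1 -0.4 -0.3] w 0.0597
```

View pics/n6.png

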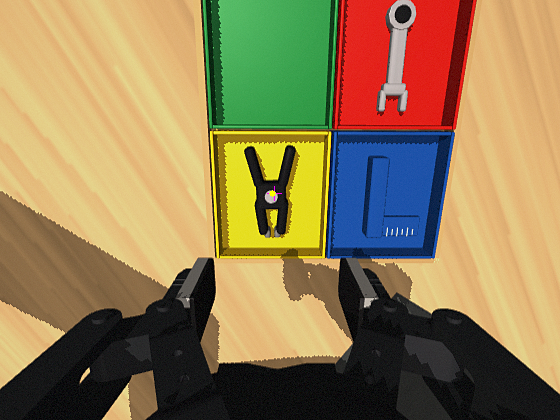

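The clamp lies flat in the yellow bin at (271,195). Last, the aluminium tube.

```bash
python3 -m crank '{"turn":[[0,0,-0.02],[0,0,-0.06],[0,0,-0.12],[0,0,-0.18],[0,0,-0.24],[0,0,-0.3],[0,0,-0.36],[0,0,-0.42],[0,0,-0.47],[0,0,-0.49],[0,0,-0.49],[0,0,-0.49]],"xyz":[[-8,-10,0],[-23,-28,0],[-46,-57,0],[-70,-87,0],[-94,-117,0],[-118,-147,0],[-142,-177,0],[-166,-207,0],[-190,-237,0],[-212,-264,0],[-228,-284,0],[-235,-292,0]],"hand":[70,70,70,70,70,70,70,70,70,70,70,70]}'; python3 go.py 0.343 0.320 0.15 0
```

```text
time_s: 23.82
eef_pos: [0.385, 0.0843, 0.188]
tool_rot: [-3.141, -0.005, 0.006]
force: [0.3, -0.4, 0.4]
gripper_width: 0.0598
t 23.82 shift mm [ -41.2 -235.8   38.4] turn [-0.001  0.004  0.003] deg 0.3 F [ 0.3 -0.4  0.4] w 0.0598
```

```bash
python3 -m crank '{"turn":[[0,0,0],[0,0,0],[0,0,0],[0,0,0],[0,0,0],[0,0,0],[0,0,0],[0,0,0],[0,0,0],[0,0,0]],"xyz":[[-3,-15,0],[-8,-45,0],[-14,-80,0],[-21,-118,5],[-27,-155,12],[-33,-190,20],[-38,-218,30],[-41,-233,36],[-41,-236,38],[-41,-236,38]],"hand":[70,70,70,70,70,70,70,70,70,70]}'; python3 near.py tube_mid 0.018 n7.png; python3 go.py 0.343 0.320 0.09 0
```

```text
time_s: 24.65
eef_pos: [0.3454, 0.3173, 0.1496]
tool_rot: [3.139, 0.002, -0.005]
force: [0.8, -0.5, 0.4]
gripper_width: 0.0597
tube_mid 0.86 rect c [0.342  0.3185] long yaw 90.1 [0.042, 0.0348]
tip [array([0.3424, 0.3201, 0.018 ])]
t 24.8 shift mm [-3.8 -3.8 61. ] turn [ 0.001  0.001 -0.003] deg 0.2 F [-0.5 -0.  -0.2] w 0.0597
```

View pics/n7.png

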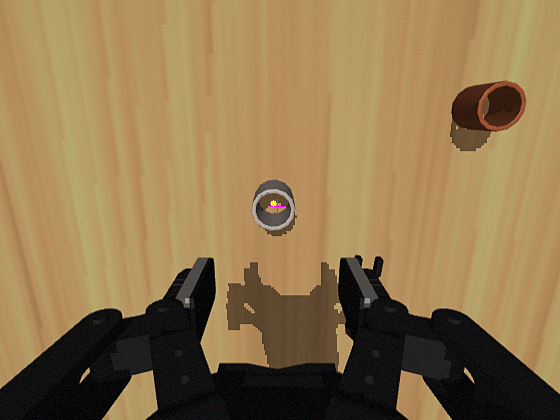

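The grey tube (not copper, which is at (490,105)) stands at (273,208), slightly left of the tool axis. Correct and descend.

```bash
python3 -m crank '{"turn":[[0,0,0],[0,0,0],[0,0,0],[0,0,0],[0,0,0],[0,0,0],[0,0,0]],"xyz":[[-1,-1,15],[-3,-3,40],[-4,-3,65],[-4,-3,80],[-4,-3,85],[-4,-3,85],[-4,-3,85]],"hand":[75,75,75,75,75,75,75]}'; python3 go.py 0.3424 0.320 0.031 0
```

```text
time_s: 25.38
eef_pos: [0.344, 0.3202, 0.067]
tool_rot: [-3.141, 0.005, -0.001]
force: [1.2, 0.1, 0.4]
gripper_width: 0.0638
t 25.38 shift mm [-1.6  0.2 36. ] turn [-0.    -0.    -0.003] deg 0.2 F [1.2 0.1 0.4] w 0.0638
```

```bash
python3 -m crank '{"turn":[[0,0,0],[0,0,0],[0,0,0],[0,0,0],[0,0,0],[0,0,0],[0,0,0],[0,0,0],[0,0,0],[0,0,0],[0,0,0],[0,0,0]],"xyz":[[-1,0,10],[-1,0,22],[-1,0,31],[-1,0,35],[-1,0,35],[-1,0,35],[-1,0,35],[-1,0,35],[-1,0,35],[-1,0,35],[-1,0,35],[-1,0,35]],"hand":[75,75,75,70,60,50,30,10,0,0,0,0]}'
python3 -m crank '{"turn":[[0,0,0],[0,0,0],[0,0,0],[0,0,0],[0,0,0],[0,0,0],[0,0,0]],"xyz":[[0,0,-8],[0,0,-25],[0,0,-50],[0,0,-80],[0,0,-105],[0,0,-115],[0,0,-115]],"hand":[0,0,0,0,0,0,0]}'; python3 go.py 0.515 -0.1805 0.15 -28.2;
```

```text
time_s: 26.38
eef_pos: [0.3428, 0.3209, 0.0322]
tool_rot: [-3.141, 0.003, -0.002]
force: [-1.2, -0.2, 7.0]
gripper_width: 0.0328
time_s: 26.97
eef_pos: [0.3442, 0.3222, 0.1497]
tool_rot: [-3.137, 0.003, -0.008]
force: [0.8, 0.2, -0.1]
gripper_width: 0.0332
t 26.97 shift mm [171.8 502.4  -1.8] turn [-0.006 -0.004  0.49 ] deg 28.1 F [ 0.8  0.2 -0.1] w 0.0332
```

```bash
python3 -m crank '{"turn":[[0,0,0.02],[0,0,0.06],[0,0,0.12],[0,0,0.18],[0,0,0.24],[0,0,0.3],[0,0,0.36],[0,0,0.42],[0,0,0.47],[0,0,0.49],[0,0,0.49],[0,0,0.49]],"xyz":[[4,12,0],[12,36,0],[24,70,0],[36,106,0],[48,142,0],[61,178,0],[73,214,0],[85,250,0],[97,286,0],[108,318,0],[116,342,0],[119,350,0]],"hand":[0,0,0,0,0,0,0,0,0,0,0,0]}'; python3 go.py 0.515 -0.1805 0.15 -28.2;
```

```text
time_s: 27.97
eef_pos: [0.4604, -0.0335, 0.145]
tool_rot: [3.043, -0.773, -0.002]
force: [0.2, 0.3, -1.4]
gripper_width: 0.0331
t 27.97 shift mm [118.1 103.1  -4.9] turn [ 0.002  0.001 -0.005] deg 0.3 F [ 0.2  0.3 -1.4] w 0.0331
```

```bash
python3 -m crank '{"turn":[[0,0,0],[0,0,0],[0,0,0],[0,0,0],[0,0,0],[0,0,0],[0,0,0],[0,0,0],[0,0,0],[0,0,0],[0,0,0],[0,0,0]],"xyz":[[10,9,0],[32,28,0],[58,51,0],[84,73,5],[105,92,20],[116,101,40],[118,103,62],[118,103,78],[118,103,88],[118,103,91],[118,103,91],[118,103,91]],"hand":[0,0,0,0,0,0,0,0,0,0,0,0]}'; python3 go.py 0.515 -0.1805 0.0435 -28.2;
```

```text
time_s: 28.97
eef_pos: [0.5161, -0.1759, 0.0556]
tool_rot: [-3.047, 0.764, -0.0]
force: [0.8, -0.1, 0.4]
gripper_width: 0.0324
t 28.97 shift mm [ 1.2  4.6 12.1] turn [-0.    -0.     0.001] deg 0.0 F [ 0.8 -0.1  0.4] w 0.0324
```

```bash
python3 -m crank '{"turn":[[0,0,0],[0,0,0],[0,0,0],[0,0,0],[0,0,0],[0,0,0]],"xyz":[[0,2,3],[1,4,7],[1,5,10],[1,5,11],[1,5,12],[1,5,12]],"hand":[0,0,0,0,0,0]}'; python3 go.py 0.515 -0.1805 0.0432 -28.2;
python3 -m crank '{"turn":[[0,0,0],[0,0,0],[0,0,0],[0,0,0],[0,0,0],[0,0,0],[0,0,0],[0,0,0],[0,0,0],[0,0,0],[0,0,0],[0,0,0]],"xyz":[[0,0,0],[0,0,0],[0,0,0],[0,0,0],[0,0,-6],[0,0,-16],[0,0,-36],[0,0,-65],[0,0,-100],[0,0,-140],[0,0,-165],[0,0,-165]],"hand":[45,55,60,60,60,60,60,60,60,70,70,70]}'; python3 near.py tube_mid 0.029 n8.png
```

```text
time_s: 29.47
eef_pos: [0.5145, -0.1812, 0.0434]
tool_rot: [3.047, -0.765, 0.0]
force: [-0.3, 0.4, -1.1]
gripper_width: 0.0328
t 29.47 shift mm [ 0.1 -0.8  0.2] turn [ 0. -0.  0.] deg 0.0 F [-0.3  0.4 -1.1] w 0.0328
time_s: 30.47
eef_pos: [0.5183, -0.1824, 0.2159]
tool_rot: [3.046, -0.765, 0.02]
force: [0.2, 0.3, 0.6]
gripper_width: 0.0597
tube_mid 0.73 rect c [ 0.5138 -0.1831] long yaw 61.7 [0.0409, 0.034]
tip [array([ 0.5129, -0.1804,  0.029 ])]
```

View pics/n8.png

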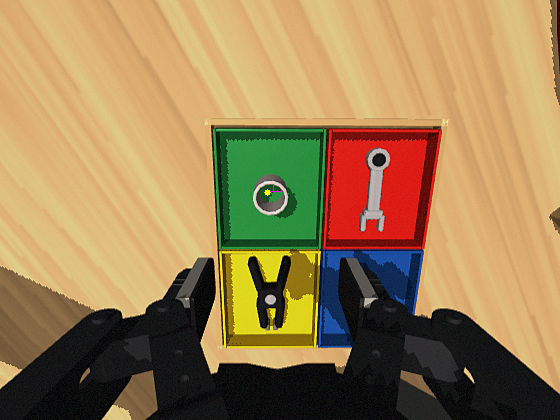

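The tube stands upright in the green bin at (270,197); wrench and clamp are undisturbed. I'll check all positions from the fixed cameras, then hand in.

```bash
python3 - <<'E'
from h import *
Z=dict(square_mid=.02,wrench_mid=.016,clamp_mid=.02,tube_mid=.029,dark_wrench_mid=.005,copper_tube_mid=.018)
B=dict(square_mid=(.5516,-.3383),wrench_mid=(.6094,-.2314),clamp_mid=(.4571,-.2867),tube_mid=(.515,-.1805))
a=np.radians(-28.2)
for n in('scene','side'):
    vision.capture(n); C=cam(n)
    for k,z in Z.items():
        for d in spotter.tip_of(n,k)[:1]:
            p=ray(C,d['position'],z)[0]; s=''
            if k in B:
                v=p[:2]-B[k]; s='in bin',(v@[np.cos(a),np.sin(a)]).round(3),(v@[-np.sin(a),np.cos(a)]).round(3)
            print(n,k,round(d['conf'],2),p.round(3),s)
s=get_state();print(s['time_s'],s['force'].round(1),np.abs(s['qvel']).max().round(4))
E
```

```text
scene square_mid 0.81 [ 0.545 -0.327  0.02 ] ('in bin', np.float64(-0.011), np.float64(0.007))
scene wrench_mid 0.86 [ 0.603 -0.226  0.016] ('in bin', np.float64(-0.008), np.float64(0.002))
scene clamp_mid 0.65 [ 0.449 -0.292  0.02 ] ('in bin', np.float64(-0.005), np.float64(-0.008))
scene tube_mid 0.52 [ 0.517 -0.185  0.029] ('in bin', np.float64(0.004), np.float64(-0.003))
scene dark_wrench_mid 0.65 [0.424 0.23  0.005] 
scene copper_tube_mid 0.53 [0.501 0.395 0.018] 
side square_mid 0.94 [ 0.539 -0.333  0.02 ] ('in bin', np.float64(-0.014), np.float64(-0.001))
side wrench_mid 0.74 [ 0.609 -0.225  0.016] ('in bin', np.float64(-0.003), np.float64(0.006))
side clamp_mid 0.95 [ 0.456 -0.283  0.02 ] ('in bin', np.float64(-0.003), np.float64(0.003))
side tube_mid 0.67 [ 0.448 -0.291  0.029] ('in bin', np.float64(-0.007), np.float64(-0.129))
side dark_wrench_mid 0.44 [0.418 0.225 0.005] 
side copper_tube_mid 0.73 [0.502 0.376 0.018] 
31.3167 [0.7 0.1 0.3] 0.0018
```

```bash
python3 -c "from plant import hand_in; print(hand_in())"
```

```text
the job is handed in; nothing more can be done
None
```

The job is handed in at about 31 s of the 120 s allowed. The blue square is in the blue bin, the chrome wrench in red, the black clamp in yellow and the aluminium tube in green. Each was lowered to floor height before the jaws opened, and the wrist pictures show each lying or standing properly inside its bin.

**Last checks:** The scene camera puts all four points within about 14 mm of their bin centres, against limits of 48 and 55 mm. The arm was clear and still, with no contact force. I drove no closer than about 60 mm to the dark wrench or the copper tube. The scene camera finds the dark wrench within about 8 mm of where it started, and the copper tube within about 3 mm.

**Disagreements:**
- The side camera's aluminium-tube report landed on the clamp in the yellow bin. I took it as a false detection, because the wrist picture and the scene camera both show the tube in green.
- The side camera read the copper tube about 13 mm from its first reading. I put this down to detector noise, as nothing touched the tube and the scene camera sees no such shift.

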